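Set the depth dial and hold the grinder carriage back for loading

TASK

Get the edge grinder ready for the next flask: turn the depth dial so that its white pointer line meets the brass index tab, then pull the spring-loaded carriage back by its T-handle until its needle is at the line on the brass mark, and keep it there. It springs back if let go, so finish while still holding the handle at the mark. Leave the dial as set and the flasks standing where they are.

Things in the scene. Friction and masses are not known exactly. Their poses are not given: they have to be found in the camera images.
- grinder: fixed bench edge grinder: blue base plate 410 x 130 mm, 20 mm thick, long side along its x, reaching from x=-170 to +240 mm of its origin, with a white vertical wheel and motor (up to 115 mm high) at its far +x end and a carriage on two rods. Origin on the table under the handle's middle as the carriage rests; +x points to the wheel (roughly away from the robot), z up. Stands left or right of the dial box
- carriage: aluminium carriage of the grinder, a sliding plate with its top 46 mm above the table; axes parallel to the grinder's. It slides only along the grinder's x: pull it to -x (towards the robot), up to 110 mm of travel. A spring pulls it back towards the wheel with about 5 N at rest rising to 10 N at 90 mm (plus 1 N friction). Its V-cradle (up to about 75 mm high) stands 80 to 110 mm behind the handle towards the wheel. It starts home, against the wheel end
- handle (a point): middle of the black crossbar of the carriage's T-handle: bar 16 mm thick, 80 mm long along the grinder's y, centre 86 mm above the table, on a neck 12 mm (x) by 20 mm (y). It moves with the carriage. Pinch the bar from above with the fingers in front of and behind it (closing along the grinder's x); nothing else within 75 mm in front or behind is higher than 46 mm
- needle (a point): outer tip of the thin dark needle that sticks out of the carriage on its -y side over the white scale bar, 39 mm above the table; moves with the carriage (12 mm in front of and 62 mm beside the handle's middle)
- mark_line (a point): inner end of the black line across the brass mark block (12 x 18 mm, 39 mm high) at the side of the scale bar, fixed at a place that differs each time, 40 to 90 mm in front (-x) of the needle's rest place. Axes parallel to the grinder's. At the mark, needle tip and this point coincide
- dial_box: fixed grey box 120 x 120 x 50 mm with the dial on top; origin under its centre, z up
- dial_grip (a point): on the vertical axis of the dial, 84 mm above the table, the height to grip: black bar grip 14 mm thick, 50 mm long, standing from 55 to 95 mm above the table on a steel disc 68 mm across (top 56 mm above the table). The point's -x axis points along the bar to the pointer end, so the fingers close along its y. Turns with about 0.03 N m of friction, stays where it is left
- dial_tip (a point): tip of the pointer of the dial (narrow nose with a white line at one end of the bar grip), 38 mm from the axis, 58 mm above the table; turns with the dial. Starts 0.5 to 1.5 rad counter-clockwise of the index (seen from above), so turn the dial clockwise, at most 1.5 rad
- index_mark (a point): where the dial's pointer tip must come: the point 38 mm from the dial's axis in front of the small fixed brass index tab (10 x 9 mm) at the disc's rim, 58 mm above the table. The tab's place round the rim differs each time
- flask_a_center (a point): clear glass flask, 100 mm across its foot, thin neck, 165 mm tall, mass 0.4 kg; the point is on its axis 80 mm above the table. A bystander: leave it standing where it is
- flask_b_center (a point): clear glass flask, 100 mm across its foot, thin neck, 165 mm tall, mass 0.4 kg; the point is on its axis 80 mm above the table. A bystander: leave it standing where it is
- flask_c_center (a point): clear glass flask, 100 mm across its foot, thin neck, 165 mm tall, mass 0.4 kg; the point is on its axis 80 mm above the table. A bystander: leave it standing where it is
Mind the look-alikes: they are no part of the job. Leave any red look-alike of the dial_box alone.

How it is judged:
By the outcome, as a careful person would: the job done as asked, in the order asked, and still so for the second after the job is handed in, while the arm keeps its last pose, push and grip.
It also fails if it takes over 48 s, if anything falls off the work surface, if the arm or the gripper's body presses on something with over 40 N, if the wrist force passes 120 N, or if a joint passes its speed limit or range.

ROBOT

A 7-joint arm with a two-finger parallel gripper is mounted at the origin on the work surface. World frame = base frame: x ahead of the robot, y to its left, z up, the work surface at z = 0. Lengths are in mm, angles in rad, forces in N, time in s.
With the tool pointing down it reaches from about 400 to 925 mm from the base axis. Payload 5.6 kg.
Tool frame: the origin (TCP) lies at the very end of the fingers, on their centre line; the grasp point (between the pads) lies 19 mm behind it; x points along the fingers, y is the direction in which the jaws open and shut, and the axes are right-handed (so a half turn about x gives the same grasp; the last joint's range is limited). The gripper opens to 85 mm and grips with 20 to 120 N. Pads are 22 mm wide; open, the fingers measure 114 mm over their backs; the gripper's body (76 mm by 85 mm) begins 54 mm behind the grasp point. The pads swing forward as they close: fully open they stand 13 mm farther back than shut.
Start: joints at [-1.151, 0.468, -0.012, 1.603, 0.006, 1.071, -0.056], TCP at [290.235, 581.612, 231.29] pointing down, gripper open.
Joint ranges: [-2.53, 2.53], [-0.31, 2.02], [-1.57, 1.55], [0.28, 2.44], [-1.29, 4.43], [0.15, 1.84], [-2.92, 2.92]. Speed limits (rad/s): [2.57, 2.57, 3.14, 3.14, 3.14, 3.14, 3.14].

INTERFACE

Orientations are given as a 3x3 rotation matrix whose columns are the frame's x, y, z axes.
In Python, from station import read_state, eyes, hand_in gives the robot as it stands.
- The arm moves only by the tool jog_arm, never from a script. Its arguments are lists of equal length, an entry for each row: "linear": the shift along the world's x, y, z in mm, a list of three; "dr": the turn, a rotation vector about the world's x, y, z in degrees, a list of three. In form: {"linear": [[dx, dy, dz], ...], "dr": [[ax, ay, az], ...]}. A call has 1 to 5 rows; each row shifts and turns the commanded pose from where the row before left it; what a row does not reach is not made up. A row lasts 1/8 s, in which the tool goes at most 62.5 mm and 10.7 degrees, less where a joint would pass 70% of its speed; a pose out of reach is approached as far as the arm can. A call with a gripper value outside its range is refused whole. "grip" is the finger opening in mm, from 0 to 85.4, set as the call begins (left out, the last holds). The fingers move at their own pace and stop on an object; the grip force is fixed at half the most. Time passes only in rows, so rows that do not move let the fingers close. It gives the time, the measured TCP pose, the force and the opening at its end, in the units of the state.
- read_state(): the state, without advancing time (a new reading comes with each control period).
- eyes.get_image(name): name is "side" or "top"; returns (picture, depth): 400x640x3 uint8, red, green, blue; 400x640 float32, mm along the optical axis (not along the pixel's ray), 0 where there is no reading.
- eyes.camera_info(name): a dict with "fx", "fy", "cx", "cy" (pixels), "R" (3x3) and "t" (3): a world point X has camera coordinates R X + t. Camera axes: x right, y down, z forward; pixel columns grow to the right and rows downward; lengths in mm; the calibration is good to about 2 mm. A picture is of the moment at which its call begins. camera_info takes no time and is no camera call.
- hand_in(): hands the job in, once; it reports no verdict.
The state is a dict: "time_s": time; "joint_positions": joint angles; "dq": joint speeds; "tau": joint torques, N m; "ee_pos": TCP position; "ee_rot": TCP orientation; "contact_force": force on the tool from outside, world axes, zero at the start; "moment": the same for the moment, N m; "gripper_width": finger opening in mm.
Only numpy, scipy, OpenCV 4.12 (cv2) and the standard library are available. Lean on these libraries where they do the work, as an engineer would, in place of code of your own. Each camera call takes 0.05 s, during which the arm holds its last target.

## Working session

There is one attempt and no reset: what is moved stays moved. The work goes in short steps, Python scripts to look and compute and a tool call to move; the robot and the scene stay as the last step left them, time stands still between calls to the robot, and variables do not carry over. Pictures are saved under pics/ and viewed, and the job is handed in when it is done.

Besides the shell and the picture viewer there is one more tool, called after "Call:" as a command line: name --argument value ..., lists and objects as JSON in quotes. jog_arm: Moves the arm, as the interface text tells. Its arguments: {"type":"object","properties":{"linear":{"type":"array"},"dr":{"type":"array"},"grip":{"type":"number"}},"required":["linear","dr"]}

```bash
mkdir -p pics; cat > look.py <<'E'
import sys,cv2,numpy as np
from station import read_state, eyes
def snap(name,tag):
    im,d=eyes.get_image(name); np.savez(f'pics/{tag}.npz',im=im,d=d)
    cv2.imwrite(f'pics/{tag}.png',im[:,:,::-1]); return im,d
def cam(n):
    c=eyes.camera_info(n); return c,np.array(c['R']),np.array(c['t'])
def ray(n,u,v,z):
    c,R,t=cam(n); C=-R.T@t; d=R.T@np.array([(u-c['cx'])/c['fx'],(v-c['cy'])/c['fy'],1])
    return C+d*(z-C[2])/d[2]
def proj(n,X):
    c,R,t=cam(n); p=R@np.array(X)+t; return np.array([c['fx']*p[0]/p[2]+c['cx'],c['fy']*p[1]/p[2]+c['cy']])
E
python3 - <<'E'
from look import *
np.set_printoptions(precision=3,suppress=True)
for n in('top','side'):
    snap(n,n+'0'); c,R,t=cam(n); print(n,c['fx'],c['cx'],c['cy'],-R.T@t); print(R)
s=read_state(); print(s)
E
```

```text
top 487.88109002107444 317.5760103501038 202.66350049820278 [ 285.259   12.473 1472.063]
[[ 0.006 -1.     0.007]
 [-0.987 -0.007 -0.162]
 [ 0.162 -0.005 -0.987]]
side 404.2730485036687 321.16862254129285 195.79551126322372 [  -0.728 -528.033  876.938]
[[ 0.721 -0.692  0.016]
 [-0.5   -0.538 -0.679]
 [ 0.479  0.481 -0.734]]
{'time_s': 0.1, 'joint_positions': array([-1.151,  0.468, -0.012,  1.604,  0.006,  1.071, -0.056]), 'dq': array([ 0.002, -0.003,  0.001, -0.003,  0.001,  0.001,  0.001]), 'tau': array([  0.001, -53.352,   0.021, -25.197,   0.011,   0.004,   0.   ]), 'ee_pos': array([290.011, 581.149, 230.425]), 'ee_rot': array([[-0.001,  0.447,  0.895],
       [-0.001,  0.895, -0.447],
       [-1.   , -0.002,  0.   ]]), 'contact_force': array([-0.357, -0.034, -0.381]), 'moment': array([ 0.024, -0.006, -0.007]), 'gripper_width': 85.35675169310082}
```

```bash
ls .
```

```text
look.py
pics
```

View pics/top0.png

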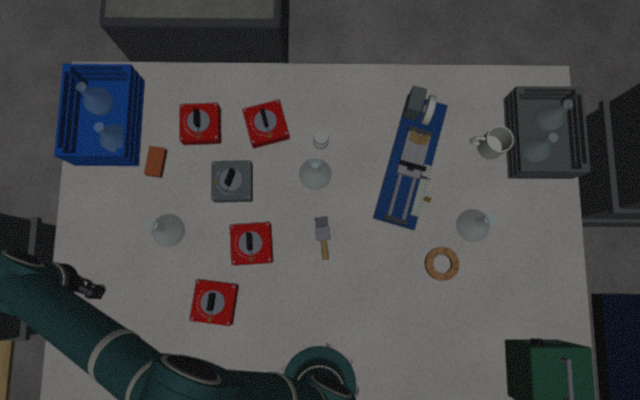

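View pics/side0.png

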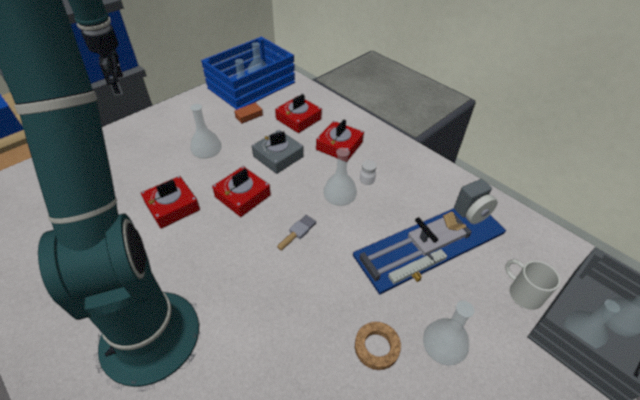

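The grey dial box is at top px (232,181), and the grinder runs from (395,225) to (425,95). There are free flasks at (168,230), (315,172) and (473,225). I'll zoom in next.

```bash
python3 - <<'E'
import numpy as np,cv2
for n,a,b in(('top',(200,150,270,212),(365,75,460,240)),('side',(240,115,315,180),(345,170,515,300))):
    im=np.load(f'pics/{n}0.npz')['im'][:,:,::-1]
    for k,(x0,y0,x1,y1) in enumerate((a,b)):
        c=im[y0:y1,x0:x1]; s=min(800/(x1-x0),600/(y1-y0)); s=int(s)
        c=cv2.resize(c,None,fx=s,fy=s,interpolation=cv2.INTER_CUBIC); c=cv2.convertScaleAbs(c,alpha=1.5)
        print(n,k,s,c.shape); cv2.imwrite(f'pics/{n}0_z{k}.png',c)
E
```

```text
top 0 9 (558, 630, 3)
top 1 3 (495, 285, 3)
side 0 9 (585, 675, 3)
side 1 4 (520, 680, 3)
```

View pics/top0_z0.png

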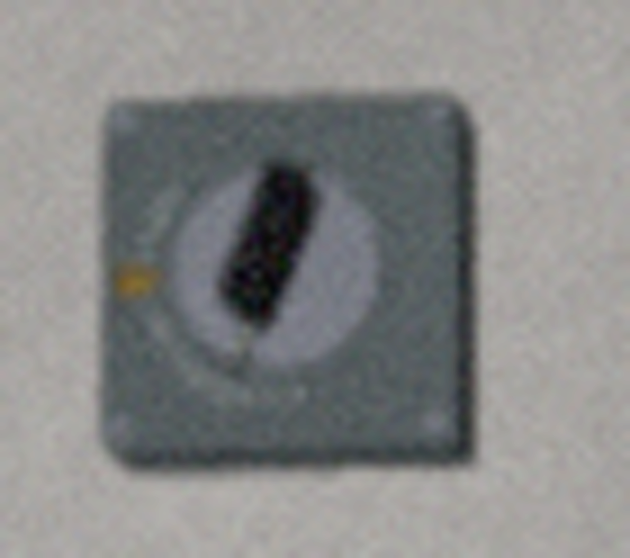

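View pics/top0_z1.png

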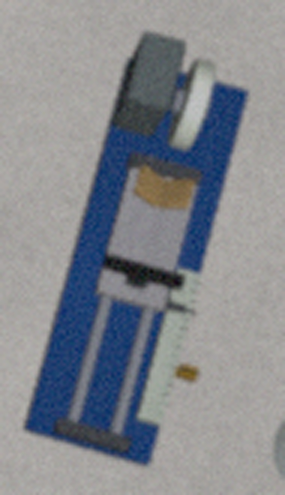

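View pics/side0_z0.png

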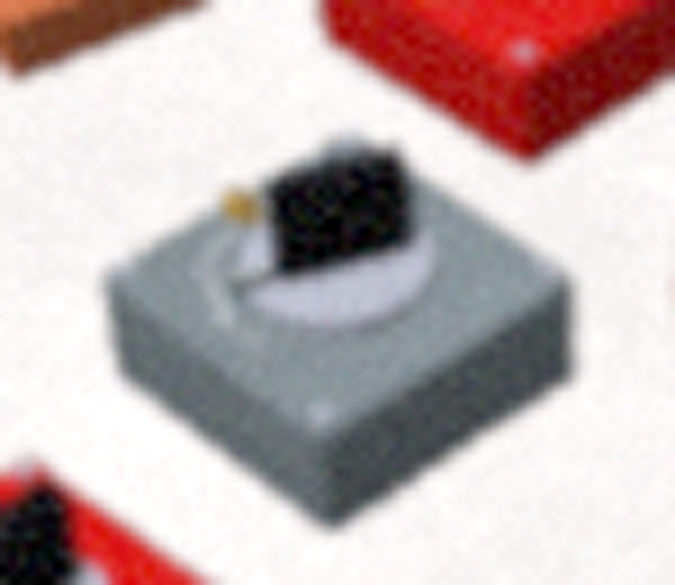

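View pics/side0_z1.png

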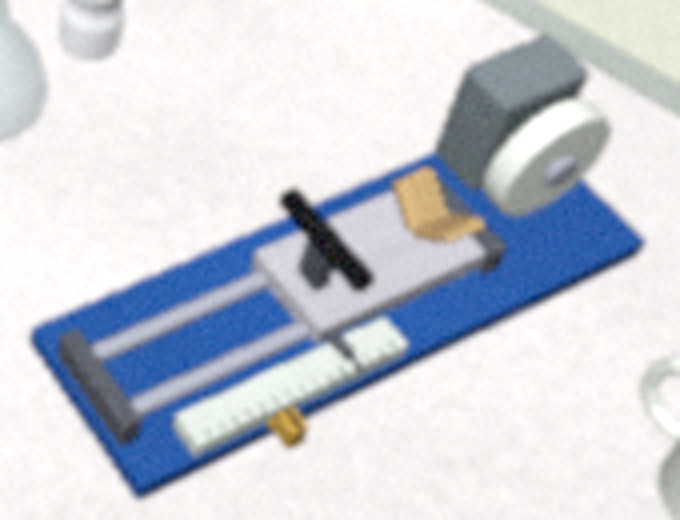

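```bash
cat > meas.py <<'E'
from look import *
np.set_printoptions(precision=1,suppress=True)
def load(t): return np.load(f'pics/{t}.npz')['im']
def blob(m,x0,y0,x1,y1):
    mm=np.zeros(m.shape,np.uint8); mm[y0:y1,x0:x1]=m[y0:y1,x0:x1]
    n,l,s,c=cv2.connectedComponentsWithStats(mm)
    k=1+np.argmax(s[1:,4]); return l==k,c[k],s[k]
E
python3 - <<'E'
from meas import *
for n,w in(('top',(200,150,270,212)),('side',(240,115,315,180))):
    im=load(n+'0').astype(int); r,g,b=im[...,0],im[...,1],im[...,2]
    m=(r-b>35)&(r-g<70)&(g>60)
    _,c,s=blob(m,*w); print(n,'tab',c,s,ray(n,*c,58))
    m=(im.max(2)<40)
    M,c,s=blob(m,*w); print(n,'bar',c,s,ray(n,*c,95 if n=='top' else 75)); 
    ys,xs=np.nonzero(M); print(cv2.minAreaRect(np.stack([xs,ys],1).astype(np.float32)))
    # pointer tip by eye
for n,uv in(('top',(200+242/9,150+370/9)),('side',(240+232/9,115+285/9))): print('tip',n,ray(n,*uv,58))
q=[(105,100),(470,98),(470,465),(103,465)]
P=[ray('top',200+a/9,150+b/9,50) for a,b in q]; print('box',P,np.mean(P,0))
print('disc',ray('top',200+277/9,150+265/9,56))
n='top'
for nm,u,v,z in(('handL',105,263,94),('handR',183,281,94),('needle',193,310,39),('mark',188,373,39),('markL',177,373,39),('baseTR',247,92,20),('baseBL',25,428,20),('baseBR',150,464,20)):
    print(nm,ray('top',365+u/3,75+v/3,z))
for nm,u,v,z in(('handL',290,200,86),('handR',360,278,86),('needle',352,365,39),('mark',285,415,39),('baseBL',35,335,20),('baseBR',140,495,20),('baseTR',642,242,20)):
    print(nm,ray('side',345+u/4,170+v/4,z))
for nm,u,v in(('fa',168,230),('fb',315,172),('fc',473,225)): print(nm,ray('top',u,v,30))
E
```

```text
top tab [215. 181.] [214 181   3   1   3] [580.4 308.1  58. ]
top bar [229.6 176.7] [225 168  10  18 101] [585.7 259.   95. ]
((229.6000213623047, 176.70001220703125), (6.008327484130859, 17.39252471923828), 18.434947967529297)
side tab [242.6 115.7] [240 115   8   3  16] [593.4 453.4  58. ]
side bar [277.2 138.3] [270 133  15  12 140] [590.2 265.9  75. ]
((277.2059326171875, 138.3235321044922), (9.943960189819336, 14.794672966003418), 75.96376037597656)
tip top [550.3 271.9  58. ]
tip side [550.9 275.4  58. ]
box [array([642.7, 322.2,  50. ]), array([644.4, 201. ,  50. ]), array([520.6, 197.6,  50. ]), array([519.7, 317.8,  50. ])] [581.9 259.6  50. ]
disc [585.9 262.1  56. ]
handL [ 631.4 -233.9   94. ]
handR [ 614.1 -309.    94. ]
needle [ 597.5 -330.9   39. ]
mark [ 533.4 -324.    39. ]
markL [ 533.3 -313.    39. ]
baseTR [ 834.1 -399.    20. ]
baseBL [ 479.6 -163.3   20. ]
baseBR [ 444.3 -287.7   20. ]
handL [ 635.8 -236.3   86. ]
handR [ 617.4 -303.    86. ]
needle [ 595.2 -325.5   39. ]
mark [ 536.  -318.8   39. ]
baseBL [ 479.2 -168.2   20. ]
baseBR [ 441.2 -288.5   20. ]
baseTR [ 833.8 -397.4   20. ]
fa [437. 447.  30.]
fb [616.4  12.9  30. ]
fc [ 458.3 -459.    30. ]
```

Call:
jog_arm --linear '[[30,-32,0],[30,-32,0],[30,-32,0],[30,-32,0],[30,-32,0]]' --dr '[[0,0,1.5],[0,0,1.5],[0,0,1.5],[0,0,1.5],[0,0,1.5]]' --grip 85

```text
time_s: 0.72
ee_pos: [440.9, 420.3, 230.9]
ee_rot: [[-0.0, 0.325, 0.946], [-0.001, 0.946, -0.325], [-1.0, -0.001, -0.0]]
contact_force: [0.4, -0.1, 0.7]
gripper_width: 85.1
```

Call:
jog_arm --linear '[[30,-32,0],[30,-32,0],[30,-32,0],[29,-32,0],[25,-32,0]]' --dr '[[0,0,0],[0,0,0],[0,0,0],[0,0,0],[0,0,0]]'

```text
time_s: 1.35
ee_pos: [585.0, 260.3, 230.8]
ee_rot: [[-0.001, 0.326, 0.945], [-0.0, 0.945, -0.326], [-1.0, -0.001, -0.0]]
contact_force: [0.5, 1.0, 0.3]
gripper_width: 84.8
```

Call:
jog_arm --linear '[[0,0,-30],[0,0,-30],[0,0,0]]' --dr '[[0,0,0],[0,0,0],[0,0,0]]'

```text
time_s: 1.72
ee_pos: [582.4, 260.6, 168.5]
ee_rot: [[-0.005, 0.326, 0.945], [-0.003, 0.945, -0.326], [-1.0, -0.004, -0.004]]
contact_force: [-0.3, 0.9, 0.3]
gripper_width: 84.6
```

Call:
jog_arm --linear '[[0.5,0,-30],[0.5,0,-30],[0,0,-25],[0,0,-19],[0,0,0]]' --dr '[[0,0,0],[0,0,0],[0,0,0],[0,0,0],[0,0,0]]'

```text
time_s: 2.35
ee_pos: [584.7, 261.5, 66.5]
ee_rot: [[-0.002, 0.326, 0.945], [-0.001, 0.945, -0.326], [-1.0, -0.001, -0.001]]
contact_force: [-0.2, -0.0, 0.5]
gripper_width: 84.9
```

```bash
python3 - <<'E'
from meas import *
snap('side','side1'); im,d=snap('top','top1')
for n,(x0,y0,x1,y1) in(('top1',(180,130,290,232)),('side1',(220,85,335,190))):
    c=load(n)[y0:y1,x0:x1,::-1]; cv2.imwrite(f'pics/{n}z.png',cv2.resize(cv2.convertScaleAbs(c,alpha=1.5),None,fx=5,fy=5,interpolation=cv2.INTER_CUBIC))
print(read_state()['ee_pos'])
E
```

```text
[585.9 262.   68.3]
```

View pics/side1z.png

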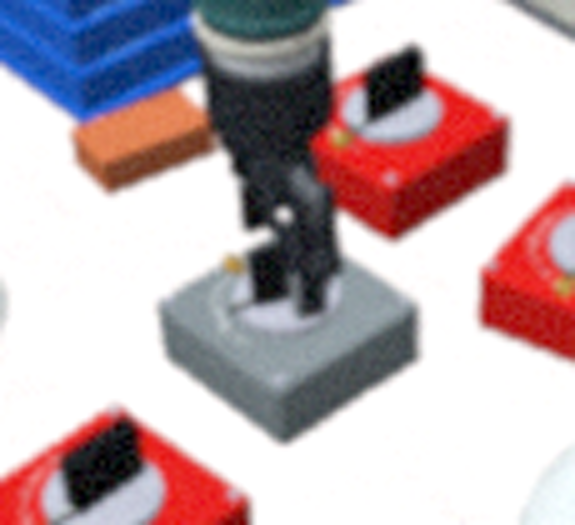

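View pics/top1z.png

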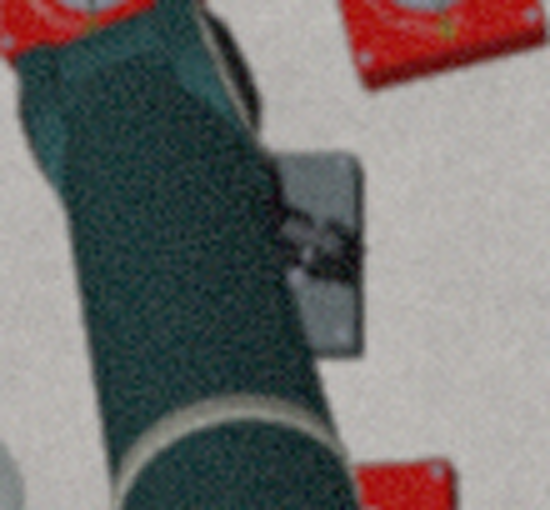

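The fingers straddle the bar. The side view shows the bar at about (268,280) in the zoom, with a finger on each side. Closing now.

Call:
jog_arm --linear '[[0,0,-1],[0,0,0],[0,0,0],[0,0,0],[0,0,0]]' --dr '[[0,0,0],[0,0,0],[0,0,0],[0,0,0],[0,0,0]]' --grip 0

```text
time_s: 3.08
ee_pos: [587.0, 266.4, 67.3]
ee_rot: [[0.006, 0.324, 0.946], [0.007, 0.946, -0.324], [-1.0, 0.008, 0.003]]
contact_force: [5.1, 9.5, -3.1]
gripper_width: 12.9
```

Call:
jog_arm --linear '[[0,0,0],[0,0,0]]' --dr '[[0,0,0],[0,0,0]]'

```text
time_s: 3.32
ee_pos: [587.0, 266.4, 67.2]
ee_rot: [[0.006, 0.324, 0.946], [0.007, 0.946, -0.324], [-1.0, 0.008, 0.003]]
contact_force: [4.8, 9.5, -4.0]
gripper_width: 12.9
```

```bash
python3 - <<'E'
from station import read_state
s=read_state();print(s['ee_pos'],s['contact_force'],s['moment'],s['gripper_width'],s['joint_positions'])
E
```

```text
[586.98269191 266.43517929  67.24999888] [ 4.84160957  9.54596139 -4.02059203] [ 1.60728037 -0.8619053   0.03443974] 12.912189660215406 [-0.52576457  0.64695513  0.06777071  1.73261177 -0.064232    0.75616609
  0.81597796]
```

Call:
jog_arm --linear '[[1.5,4.5,0],[0,0,0]]' --dr '[[0,0,0],[0,0,0]]'

```text
time_s: 3.58
ee_pos: [587.0, 266.5, 67.2]
ee_rot: [[0.001, 0.326, 0.946], [0.0, 0.946, -0.326], [-1.0, 0.001, 0.0]]
contact_force: [-0.6, 0.4, 4.8]
gripper_width: 13.3
```

```bash
python3 - <<'E'
from meas import *
for z in(56,58,60): print(z,ray('side',240+241/9,115+207/9,z),ray('top',200+137/9,150+282/9,z))
E
```

```text
56 [580.9 308.4  56. ] [579.8 307.9  56. ]
58 [579.5 306.3  58. ] [579.4 307.4  58. ]
60 [578.1 304.3  60. ] [579. 307.  60.]
```

Call:
jog_arm --linear '[[0,0,0],[0,0,0],[0,0,0],[0,0,0],[0,0,0]]' --dr '[[0,0,-6],[0,0,-6],[0,0,-6],[0,0,-6],[0,0,-6]]'

```text
time_s: 4.2
ee_pos: [587.5, 267.3, 67.2]
ee_rot: [[0.002, 0.757, 0.654], [0.002, 0.654, -0.757], [-1.0, 0.003, -0.0]]
contact_force: [1.6, 2.1, 2.3]
gripper_width: 13.0
```

Call:
jog_arm --linear '[[0,0,0]]' --dr '[[0,0,0]]'

```text
time_s: 4.32
ee_pos: [587.5, 267.4, 67.2]
ee_rot: [[0.002, 0.754, 0.657], [0.001, 0.657, -0.754], [-1.0, 0.003, 0.0]]
contact_force: [1.1, 3.3, 4.0]
gripper_width: 13.0
```

Call:
jog_arm --linear '[[0,0,0],[0,0,0],[0,0,0],[0,0,0],[0,0,0]]' --dr '[[0,0,-6],[0,0,-6],[0,0,-6],[0,0,-6],[0,0,-6]]'

```text
time_s: 4.95
ee_pos: [588.3, 267.8, 67.2]
ee_rot: [[0.004, 0.982, 0.19], [0.003, 0.19, -0.982], [-1.0, 0.004, -0.002]]
contact_force: [4.4, 5.7, 2.1]
gripper_width: 13.0
```

Call:
jog_arm --linear '[[0,0,0],[0,0,0]]' --dr '[[0,0,0],[0,0,0]]'

```text
time_s: 5.2
ee_pos: [588.3, 267.8, 67.2]
ee_rot: [[0.004, 0.981, 0.193], [0.003, 0.193, -0.981], [-1.0, 0.004, -0.002]]
contact_force: [3.6, 3.7, 1.6]
gripper_width: 13.0
```

```bash
python3 - <<'E'
from meas import *
snap('side','side2'); snap('top','top2')
for n,(x0,y0,x1,y1) in(('top2',(200,150,280,212)),('side2',(240,105,320,180))):
    c=load(n)[y0:y1,x0:x1,::-1]; cv2.imwrite(f'pics/{n}z.png',cv2.resize(cv2.convertScaleAbs(c,alpha=1.5),None,fx=8,fy=8,interpolation=cv2.INTER_CUBIC))
print(read_state()['ee_pos'],read_state()['moment'])
E
```

```text
[588.3 267.8  67.2] [ 0.9 -0.6 -0. ]
```

View pics/side2z.png

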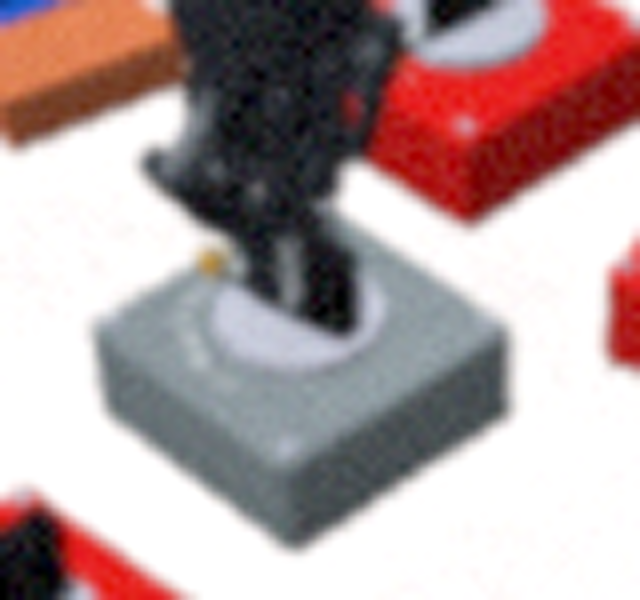

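View pics/top2z.png

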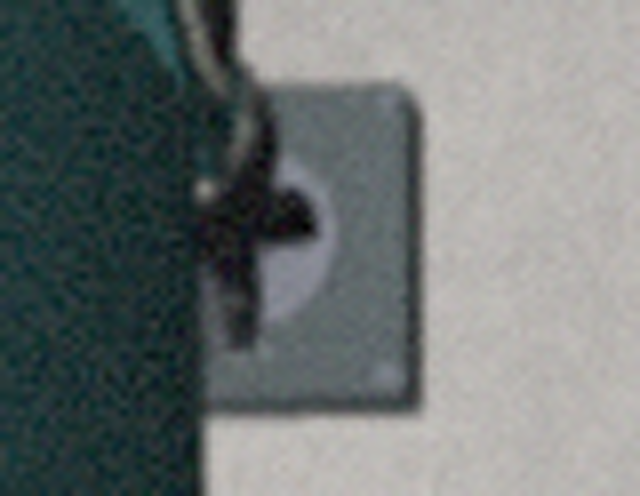

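Call:
jog_arm --linear '[[-1,-1,0],[0,0,0],[0,0,0]]' --dr '[[0,0,-5],[0,0,0],[0,0,0]]'

```text
time_s: 5.68
ee_pos: [588.4, 267.8, 67.2]
ee_rot: [[0.006, 0.994, 0.107], [0.004, 0.107, -0.994], [-1.0, 0.007, -0.003]]
contact_force: [7.5, 6.4, -2.5]
gripper_width: 13.1
```

Call:
jog_arm --linear '[[0,0,0],[0,0,0],[0,0,0],[0,0,0],[0,0,0]]' --dr '[[0,0,0],[0,0,0],[0,0,0],[0,0,0],[0,0,0]]' --grip 60

```text
time_s: 6.3
ee_pos: [585.7, 265.0, 66.2]
ee_rot: [[-0.0, 0.995, 0.104], [-0.0, 0.104, -0.995], [-1.0, -0.0, 0.0]]
contact_force: [-0.2, -0.2, 0.6]
gripper_width: 60.0
```

Call:
jog_arm --linear '[[0,0,30],[0,0,40],[0,0,40],[0,0,40],[0,0,10]]' --dr '[[0,0,0],[0,0,0],[0,0,0],[0,0,0],[0,0,0]]'

```text
time_s: 6.92
ee_pos: [587.1, 265.5, 229.5]
ee_rot: [[0.004, 0.995, 0.104], [0.003, 0.104, -0.995], [-1.0, 0.005, -0.002]]
contact_force: [0.2, -1.0, -0.2]
gripper_width: 59.9
```

Call:
jog_arm --linear '[[-10,-50,0],[-10,-50,0],[-10,-50,0],[0,0,0]]' --dr '[[0,0,0],[0,0,0],[0,0,0],[0,0,0]]'

```text
time_s: 7.42
ee_pos: [554.8, 110.0, 225.9]
ee_rot: [[-0.001, 0.995, 0.097], [-0.002, 0.097, -0.995], [-1.0, -0.001, 0.001]]
contact_force: [-0.1, 0.6, 0.3]
gripper_width: 59.8
```

```bash
python3 - <<'E'
from meas import *
snap('side','side3'); snap('top','top3')
for n,(x0,y0,x1,y1) in(('top3',(205,155,260,207)),('side3',(245,115,310,170))):
    c=load(n)[y0:y1,x0:x1,::-1]; cv2.imwrite(f'pics/{n}z.png',cv2.resize(cv2.convertScaleAbs(c,alpha=1.5),None,fx=10,fy=10,interpolation=cv2.INTER_CUBIC))
E
```

```text
(no output)
```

View pics/side3z.png

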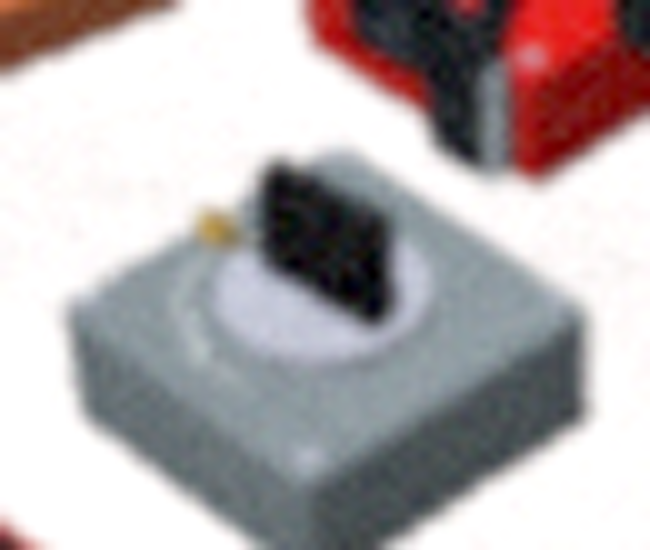

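View pics/top3z.png

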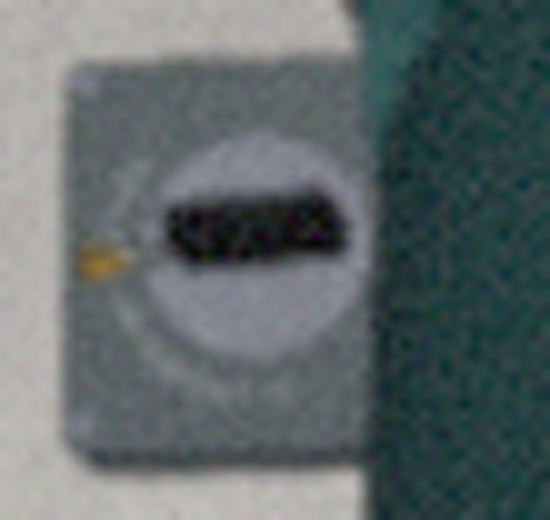

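```bash
python3 - <<'E'
from meas import *
for n,t,(x0,y0,x1,y1) in(('top','top0',(205,155,260,207)),('top','top3',(205,155,245,207)),('side','side0',(250,120,300,160)),('side','side3',(250,125,300,160))):
    S=8
    im=cv2.GaussianBlur(load(t),(0,0),.7)[y0:y1,x0:x1]
    big=cv2.resize(im,None,fx=S,fy=S,interpolation=cv2.INTER_CUBIC).astype(int)
    r,g,b=big[...,0],big[...,1],big[...,2]
    def px(u,v): return (u+.5)/S-.5+x0,(v+.5)/S-.5+y0
    def biggest(m):
        nn,l,s,c=cv2.connectedComponentsWithStats(m.astype(np.uint8)); k=1+np.argmax(s[1:,4]); return l==k,c[k],s[k,4]
    m,c,a=biggest(r-b>12)
    tab=ray(n,*px(*c),58)
    bar,cb,ab=biggest(big.max(2)<60)
    vals=big[~bar]
    # disc+bar: brighter & bluish (b>g) 
    disc=(b-g>4)&(g>95 if n=='top' else g>130)
    dm,cd,ad=biggest(disc|bar) 
    dm,_,_=biggest(disc)
    cnt=max(cv2.findContours(dm.astype(np.uint8),cv2.RETR_EXTERNAL,cv2.CHAIN_APPROX_NONE)[0],key=len)
    hull=cv2.convexHull(cnt)[:,0]
    W=np.array([ray(n,*px(u,v),56)[:2] for u,v in hull])
    ctr,rad=cv2.minEnclosingCircle(W.astype(np.float32))
    ys,xs=np.nonzero(bar); rc=cv2.minAreaRect(np.stack([xs,ys],1).astype(np.float32)); bx=cv2.boxPoints(rc)
    L=[np.array(ray(n,*px(u,v),95)[:2]) for u,v in bx]
    e=max([L[1]-L[0],L[2]-L[1]],key=np.linalg.norm)
    print(t,'tab',tab[:2],a,'disc',np.array(ctr),rad,'tabang',np.degrees(np.arctan2(tab[1]-ctr[1],tab[0]-ctr[0])),'bar ang',np.degrees(np.arctan2(e[1],e[0]))%180, np.mean(L,0))
E
```

```text
Traceback (most recent call last):
ValueError: attempt to get argmax of an empty sequence
```

```bash
python3 - <<'E'
from meas import *
im=cv2.GaussianBlur(load('top3'),(0,0),.7)
for u,v in((231,186),(215,181),(230,177),(216,165),(219,181)): print((u,v),im[v,u])
im=cv2.GaussianBlur(load('side3'),(0,0),.7)
for u,v in((272,147),(266,138),(278,140),(280,155)): print((u,v),im[v,u])
E
cat > dial.py <<'E'
from meas import *
def run(n,t,w,ths):
    x0,y0,x1,y1=w; S=8
    im=cv2.GaussianBlur(load(t),(0,0),.7)[y0:y1,x0:x1]
    big=cv2.resize(im,None,fx=S,fy=S,interpolation=cv2.INTER_CUBIC).astype(int)
    r,g,b=big[...,0],big[...,1],big[...,2]
    px=lambda u,v:((u+.5)/S-.5+x0,(v+.5)/S-.5+y0)
    def biggest(m):
        nn,l,s,c=cv2.connectedComponentsWithStats(m.astype(np.uint8)); k=1+np.argmax(s[1:,4]); return l==k,c[k],s[k,4]
    m,c,a=biggest(r-b>ths[0]); tab=ray(n,*px(*c),58)
    bar,cb,ab=biggest(big.max(2)<ths[1])
    dm,_,ad=biggest((b-g>ths[2])&(g>ths[3]))
    cnt=max(cv2.findContours(dm.astype(np.uint8),cv2.RETR_EXTERNAL,cv2.CHAIN_APPROX_NONE)[0],key=len)
    W=np.array([ray(n,*px(u,v),56)[:2] for u,v in cv2.convexHull(cnt)[:,0]])
    ctr,rad=cv2.minEnclosingCircle(W.astype(np.float32))
    ys,xs=np.nonzero(bar); bx=cv2.boxPoints(cv2.minAreaRect(np.stack([xs,ys],1).astype(np.float32)))
    L=[np.array(ray(n,*px(u,v),95)[:2]) for u,v in bx]
    e=max([L[1]-L[0],L[2]-L[1]],key=np.linalg.norm)
    print(t,'tab',tab[:2],a,'disc',np.array(ctr),rad,'tabang %.1f'%np.degrees(np.arctan2(tab[1]-ctr[1],tab[0]-ctr[0])),'bar %.1f'%(np.degrees(np.arctan2(e[1],e[0]))%180), np.mean(L,0))
E
```

```text
(231, 186) [87 89 97]
(215, 181) [85 73 44]
(230, 177) [17 22 22]
(216, 165) [60 66 67]
(219, 181) [67 70 71]
(272, 147) [130 132 143]
(266, 138) [113  98  66]
(278, 140) [18 19 19]
(280, 155) [ 97 105 109]
```

```bash
python3 - <<'E'
from dial import *
for a in [('top','top0',(205,155,260,207),(12,45,4,75)),('top','top3',(205,155,245,207),(12,45,4,75)),('side','side0',(256,120,300,160),(12,60,7,115)),('side','side3',(256,125,300,160),(12,60,7,115))]: run(*a)
E
```

```text
top0 tab [581.1 309.7] 1003 disc [584. 255.] 30.635019302368164 tabang 93.0 bar 162.2 [586.3 258.8]
top3 tab [581.1 309.5] 1027 disc [587.2 263.6] 34.26300811767578 tabang 97.5 bar 96.3 [582.8 257.6]
side0 tab [681.7 306.4] 12135 disc [583.7 256. ] 30.612733840942383 tabang 27.2 bar 59.0 [576.7 247.2]
side3 tab [682.1 276.3] 2397 disc [575.  265.2] 29.814226150512695 tabang 5.9 bar 98.3 [574.4 244.4]
```

```bash
python3 - <<'E'
from meas import *
for n,k,(x0,y0,x1,y1) in(('top',8,(208,165,246,195)),('side',8,(258,125,296,155))):
    a=np.mean([eyes.get_image(n)[0].astype(float) for _ in range(k)],0)
    np.savez(f'pics/{n}avg.npz',im=np.clip(a,0,255).round().astype(np.uint8),d=0)
    c=a[y0:y1,x0:x1,::-1]; c=np.clip((c-20)*(2.4 if n=='top' else 1.7),0,255).astype(np.uint8)
    cv2.imwrite(f'pics/{n}avgz.png',cv2.resize(c,None,fx=20,fy=20,interpolation=cv2.INTER_CUBIC))
from dial import run
run('top','topavg',(205,155,245,207),(12,45,4,75))
E
```

```text
topavg tab [581.  309.5] 1048 disc [576.6 265.1] 30.496837615966797 tabang 84.3 bar 1.8 [563.7 222.1]
```

View pics/topavgz.png

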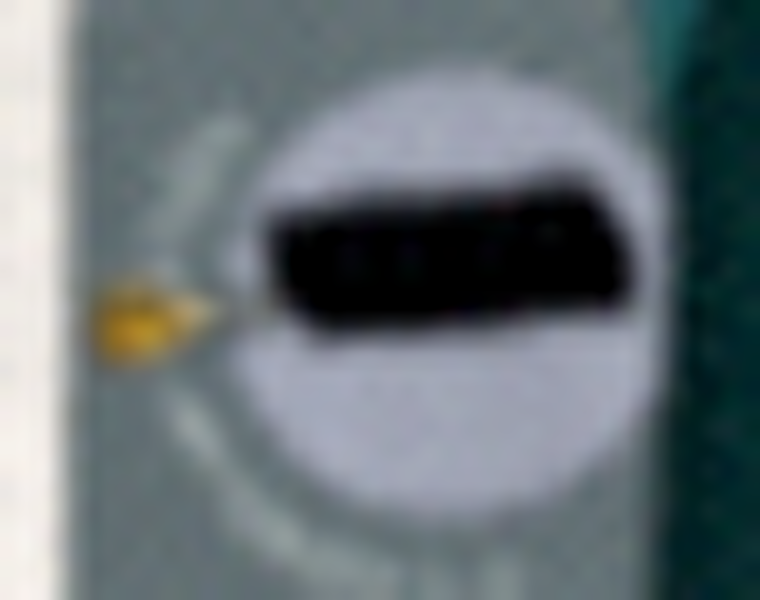

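View pics/sideavgz.png

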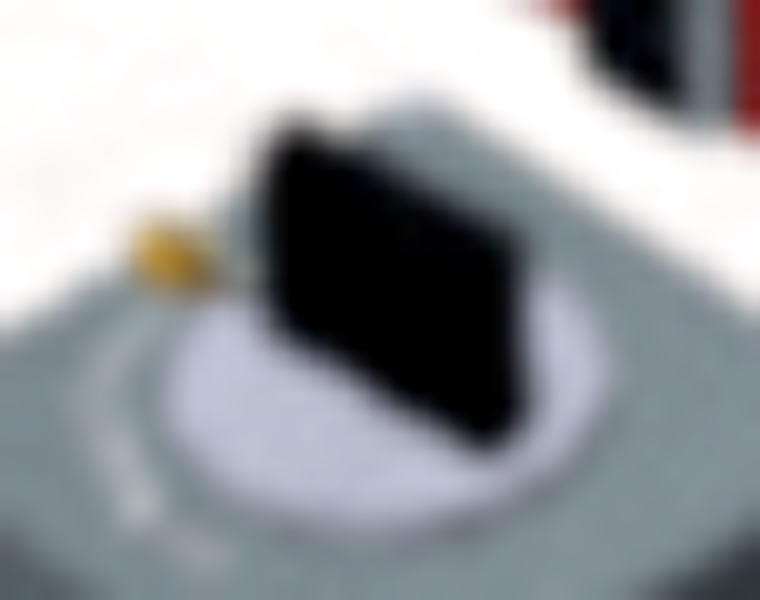

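The averaged top view shows the pointer's line (205–270, ~306) running into the brass tab (~137,322), within about 1.5°. The dial is set. Next I'll move over to the handle, around (623,-271).

Call:
jog_arm --linear '[[8,-48,0],[8,-48,0],[8,-48,0],[8,-48,0],[8,-48,0]]' --dr '[[0,0,-4],[0,0,-4],[0,0,-4],[0,0,-4],[0,0,-4]]' --grip 85

```text
time_s: 8.95
ee_pos: [596.0, -126.3, 226.4]
ee_rot: [[0.0, 0.97, -0.244], [0.0, -0.244, -0.97], [-1.0, 0.0, -0.0]]
contact_force: [0.2, 0.1, 0.2]
gripper_width: 85.0
```

Call:
jog_arm --linear '[[8,-48,0],[8,-48,0],[8,-45,0],[0,0,-20],[0,0,0]]' --dr '[[0,0,-1.6],[0,0,0],[0,0,0],[0,0,0],[0,0,0]]'

```text
time_s: 9.57
ee_pos: [618.7, -264.6, 204.0]
ee_rot: [[-0.004, 0.963, -0.269], [0.002, -0.269, -0.963], [-1.0, -0.004, -0.001]]
contact_force: [0.7, 0.8, -0.1]
gripper_width: 85.1
```

```bash
python3 - <<'E'
from meas import *
snap('side','side4'); snap('top','top4')
for n,(x0,y0,x1,y1) in(('top4',(365,75,460,240)),('side4',(345,150,515,300))):
    c=load(n)[y0:y1,x0:x1,::-1]; cv2.imwrite(f'pics/{n}z.png',cv2.resize(cv2.convertScaleAbs(c,alpha=1.5),None,fx=3.6,fy=3.6,interpolation=cv2.INTER_CUBIC))
print(read_state()['ee_pos'])
E
```

```text
[ 620.  -264.1  205.9]
```

View pics/side4z.png

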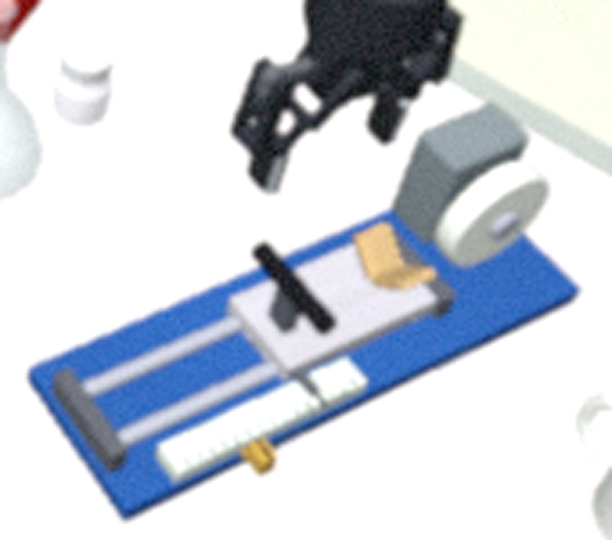

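View pics/top4z.png

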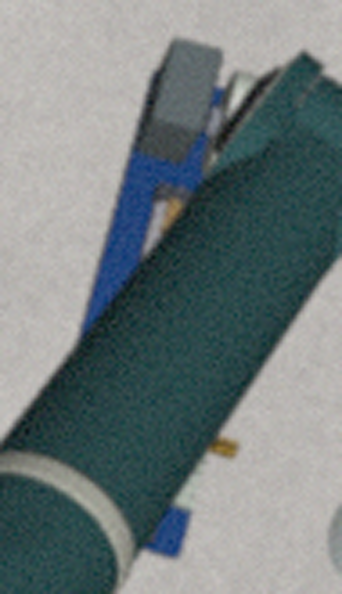

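Call:
jog_arm --linear '[[3,-6,-30],[0,0,-35],[0,0,-35],[0,0,-25],[0,0,-12]]' --dr '[[0,0,0],[0,0,0],[0,0,0],[0,0,0],[0,0,0]]'

```text
time_s: 10.3
ee_pos: [623.0, -270.0, 68.5]
ee_rot: [[-0.001, 0.964, -0.267], [0.001, -0.267, -0.964], [-1.0, -0.001, -0.001]]
contact_force: [0.2, -0.0, 0.5]
gripper_width: 84.8
```

Call:
jog_arm --linear '[[0,0,0]]' --dr '[[0,0,0]]'

```text
time_s: 10.42
ee_pos: [623.0, -271.0, 69.3]
ee_rot: [[-0.0, 0.963, -0.268], [0.0, -0.268, -0.963], [-1.0, -0.0, -0.0]]
contact_force: [0.2, 0.4, 0.3]
gripper_width: 84.7
```

```bash
python3 - <<'E'
from meas import *
a=np.mean([eyes.get_image('side')[0].astype(float) for _ in range(6)],0)
np.savez('pics/side5.npz',im=a.round().astype(np.uint8),d=0)
x0,y0,x1,y1=385,185,465,295
cv2.imwrite('pics/side5z.png',cv2.resize(np.clip(a[y0:y1,x0:x1,::-1]*1.3,0,255).astype(np.uint8),None,fx=5.4,fy=5.4,interpolation=cv2.INTER_CUBIC))
print(read_state()['ee_pos'])
E
```

```text
[ 623.3 -272.1   70.4]
```

View pics/side5z.png

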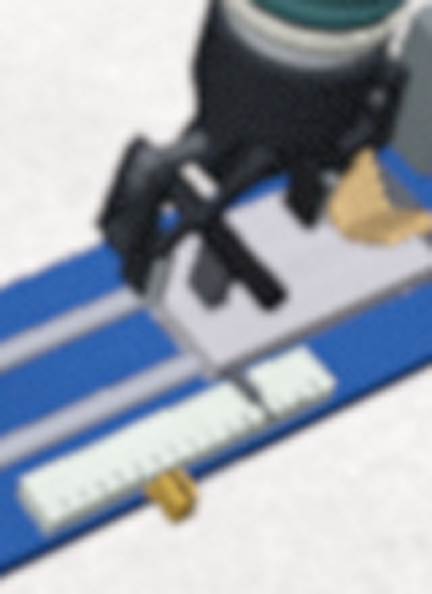

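Fingers are in front of and behind the crossbar, the needle tip is at zoom (265,412) and the brass block at (172,492). Closing.

Call:
jog_arm --linear '[[0,0,-3],[0,0,0],[0,0,0],[0,0,0],[0,0,0]]' --dr '[[0,0,0],[0,0,0],[0,0,0],[0,0,0],[0,0,0]]' --grip 0

```text
time_s: 11.35
ee_pos: [624.4, -272.4, 66.8]
ee_rot: [[0.003, 0.963, -0.269], [-0.002, -0.269, -0.963], [-1.0, 0.004, 0.001]]
contact_force: [5.1, -2.2, -1.9]
gripper_width: 13.8
```

Call:
jog_arm --linear '[[0,0,0],[0,0,0]]' --dr '[[0,0,0],[0,0,0]]'

```text
time_s: 11.6
ee_pos: [624.4, -272.4, 66.9]
ee_rot: [[0.003, 0.963, -0.269], [-0.002, -0.269, -0.963], [-1.0, 0.004, 0.001]]
contact_force: [5.7, -1.9, -1.7]
gripper_width: 14.1
```

```bash
python3 - <<'E'
from meas import *
a=np.load('pics/side5.npz')['im'].astype(float)
for n,(x0,y0,x1,y1) in(('side5',(405,250,445,285)),('top0',(405,165,440,207))):
    c=load(n)[y0:y1,x0:x1,::-1].astype(float); c=np.clip(c*(1.2 if n[0]=='s' else 1.8),0,255).astype(np.uint8)
    cv2.imwrite(f'pics/{n}m.png',cv2.resize(c,None,fx=14,fy=14,interpolation=cv2.INTER_CUBIC))
s=read_state();print(s['ee_pos'],s['contact_force'])
E
```

```text
[ 624.4 -272.4   66.9] [ 5.7 -1.9 -1.7]
```

View pics/side5m.png

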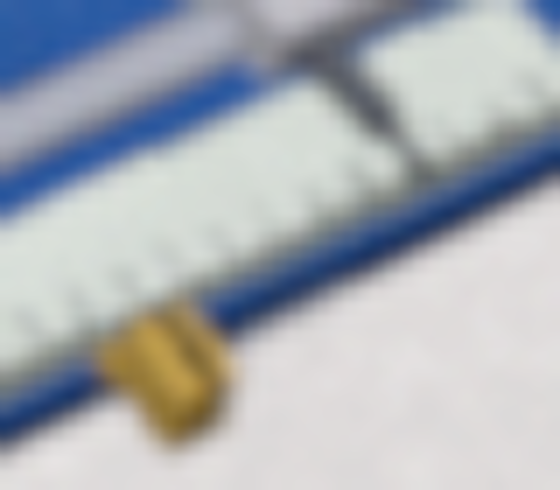

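View pics/top0m.png

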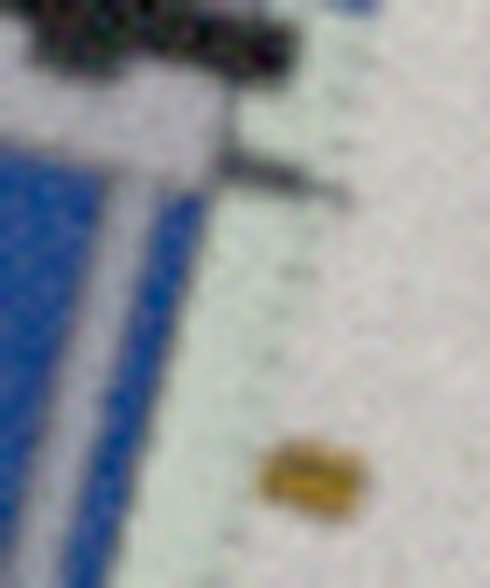

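```bash
cat > g.py <<'E'
from meas import *
th=np.radians(-15.7); X=np.array([np.cos(th),np.sin(th),0]); Y=np.array([-np.sin(th),np.cos(th),0])
tp=lambda u,v:(405+(u+.5)/14-.5,165+(v+.5)/14-.5)
sp=lambda u,v:(405+(u+.5)/14-.5,250+(v+.5)/14-.5)
E
python3 - <<'E'
from g import *
nt=ray('top',*tp(352,203),39); ml=ray('top',*tp(315,466),39); mi=ray('top',*tp(270,455),39)
ns=ray('side',*sp(430,178),39)
print('needle',nt,ns,'line mid',ml,'inner',mi)
for q in(ml,mi): print('top rel X,Y',(q-nt)@X,(q-nt)@Y)
# project block: line mid = +-9 along Y, +-6 along X from several
off=ns-nt; off[2]=0
for a,b in((6,9),(-6,9),(-6,-9),(6,-9),(0,9),(0,-9)):
    P=nt+off+X*((ml-nt)@X+a)+Y*((mi-nt)@Y-9+b); p=proj('side',P); print(a,b,(p-[405,250]+.5)*14-.5)
E
```

```text
needle [ 595.3 -331.9   39. ] [ 596.8 -331.    39. ] line mid [ 538.  -322.2   39. ] inner [ 540.3 -312.7   39. ]
top rel X,Y -57.86137975468794 -6.206891489998506
top rel X,Y -58.21883151036608 3.6054521669101867
6 9 [180.8 279.3]
-6 9 [124.9 306.8]
-6 -9 [188.9 387.4]
6 -9 [245.1 359.2]
0 9 [152.9 293. ]
0 -9 [217.  373.2]
```

Call:
jog_arm --linear '[[-10.6,3,0],[-10.6,3,0],[-10.6,3,0],[-10.6,3,0],[-10.6,3,0]]' --dr '[[0,0,0],[0,0,0],[0,0,0],[0,0,0],[0,0,0]]'

```text
time_s: 12.22
ee_pos: [572.5, -257.4, 66.8]
ee_rot: [[0.006, 0.963, -0.269], [-0.003, -0.269, -0.963], [-1.0, 0.006, 0.001]]
contact_force: [9.6, -2.3, -5.5]
gripper_width: 14.2
```

Call:
jog_arm --linear '[[0,0,0],[0,0,0],[0,0,0]]' --dr '[[0,0,0],[0,0,0],[0,0,0]]'

```text
time_s: 12.6
ee_pos: [572.1, -257.3, 66.8]
ee_rot: [[0.005, 0.963, -0.269], [-0.002, -0.269, -0.963], [-1.0, 0.005, 0.001]]
contact_force: [7.5, -2.3, -3.1]
gripper_width: 14.2
```

```bash
cat > sv.py <<'E'
from meas import *
import sys
t=sys.argv[1]
a=np.mean([eyes.get_image('side')[0].astype(float) for _ in range(8)],0)
np.savez(f'pics/{t}.npz',im=a.round().astype(np.uint8),d=0)
x0,y0,x1,y1=395,250,435,285
cv2.imwrite(f'pics/{t}.png',cv2.resize(np.clip(a[y0:y1,x0:x1,::-1]*1.2,0,255).astype(np.uint8),None,fx=16,fy=16,interpolation=cv2.INTER_CUBIC))
b=np.mean([eyes.get_image('top')[0].astype(float) for _ in range(4)],0)
cv2.imwrite(f'pics/{t}t.png',cv2.resize(np.clip(b[165:210,395:440,::-1]*1.8,0,255).astype(np.uint8),None,fx=12,fy=12,interpolation=cv2.INTER_CUBIC))
s=read_state();print(s['time_s'],s['ee_pos'],s['contact_force'],s['gripper_width'])
E
python3 sv.py p1
```

```text
13.2 [ 572.1 -257.3   66.8] [ 6.2 -1.6 -2.5] 13.945886787643543
```

View pics/p1.png

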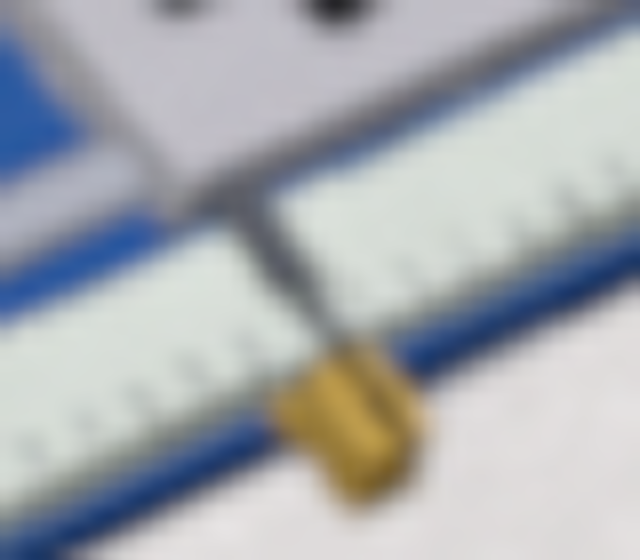

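View pics/p1t.png

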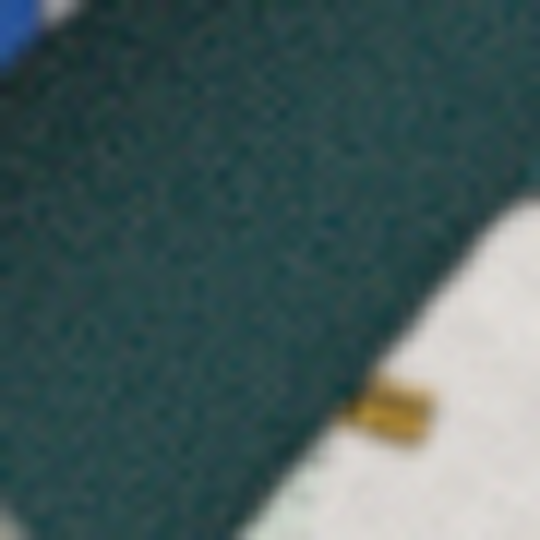

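```bash
cat > prof.py <<'E'
from g import *
import sys
im=cv2.GaussianBlur(load(sys.argv[1]),(0,0),.4).astype(np.float32)
P0=ray('side',395+340/16-.47,250+345/16-.47,39)
xs=np.arange(-12,12.01,.5); ysr=np.arange(30,-22,-1.)
mx=np.zeros((len(ysr),len(xs)),np.float32); my=mx.copy()
for i,y in enumerate(ysr):
    for j,x in enumerate(xs):
        p=proj('side',P0+X*x+Y*y); mx[i,j],my[i,j]=p
R=cv2.remap(im,mx,my,cv2.INTER_CUBIC)
g=R.mean(2)
out=np.clip(R[:,:,::-1]*1.2,0,255).astype(np.uint8)
cv2.imwrite(f'pics/{sys.argv[1]}r.png',cv2.resize(out,None,fx=6,fy=12,interpolation=cv2.INTER_CUBIC))
for i,y in enumerate(ysr):
    w=g[i,12:37]; k=np.argmin(w); bg=np.maximum(np.median(w),1)
    ww=np.clip(w.max()*.5+w.min()*.5-w,0,None); print(int(y),'min at %.1f'%xs[12+k],'cent %.2f'%((ww*xs[12:37]).sum()/ww.sum()),int(w.min()),int(bg))
E
python3 prof.py p1
```

```text
30 min at -0.5 cent 0.46 81 83
29 min at -1.5 cent -0.01 78 81
28 min at -1.0 cent 0.37 78 82
27 min at 1.5 cent 1.21 79 87
26 min at 1.5 cent 1.60 80 93
25 min at 1.5 cent 1.56 82 99
24 min at 1.5 cent 1.54 82 103
23 min at 1.5 cent 1.52 82 107
22 min at 1.0 cent 1.38 83 108
21 min at 1.0 cent 1.26 83 113
20 min at 1.0 cent 1.22 82 115
19 min at 1.0 cent 1.06 81 112
18 min at 0.5 cent 0.91 80 111
17 min at 0.5 cent 0.90 80 110
16 min at 1.0 cent 0.74 81 112
15 min at 0.5 cent 0.59 79 108
14 min at 0.5 cent 0.67 78 112
13 min at 0.5 cent 0.72 82 113
12 min at 0.5 cent 0.68 87 118
11 min at 1.0 cent 0.73 91 123
10 min at 1.0 cent 0.76 95 127
9 min at 0.5 cent 0.59 100 131
8 min at 0.5 cent 0.43 102 135
7 min at 0.5 cent 0.31 106 140
6 min at 0.0 cent 0.16 111 142
5 min at 0.0 cent 0.15 114 144
4 min at 0.0 cent 0.21 116 144
3 min at 0.0 cent 0.16 113 141
2 min at 0.0 cent 0.22 108 134
1 min at 0.0 cent 0.19 102 125
0 min at 0.0 cent -0.05 95 116
-1 min at 0.0 cent -0.16 90 111
-2 min at -0.5 cent -0.35 90 106
-3 min at -0.5 cent -0.62 90 105
-4 min at -0.5 cent -0.47 91 103
-5 min at -0.5 cent 0.14 92 103
-6 min at 6.0 cent 0.98 92 103
-7 min at 6.0 cent 1.75 86 99
-8 min at 6.0 cent 2.20 82 99
-9 min at 6.0 cent 2.00 80 97
-10 min at 6.0 cent 1.10 84 96
-11 min at -1.0 cent 0.07 84 98
-12 min at -1.0 cent -0.93 84 104
-13 min at -1.0 cent -1.07 85 107
-14 min at -1.5 cent -1.33 87 110
-15 min at -1.5 cent -1.81 89 112
-16 min at -1.5 cent -2.15 90 111
-17 min at -2.0 cent -2.48 91 106
-18 min at -2.5 cent -2.87 88 107
-19 min at -5.5 cent -3.32 85 115
-20 min at -6.0 cent -3.87 77 127
-21 min at -6.0 cent -4.34 76 145
```

View pics/p1r.png

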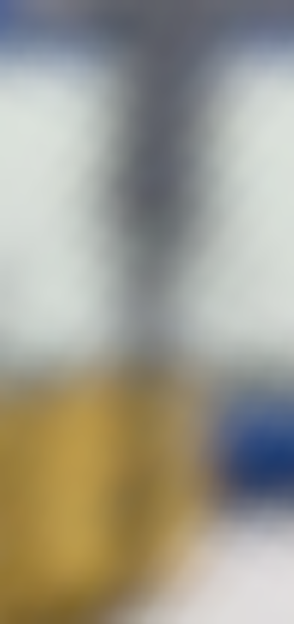

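```bash
python3 - <<'E'
from g import *
n=ray('side',*sp(430,178),39)
for q in((162,308),(199,358)):
    m=ray('side',*sp(*q),39); print((m-n)@X,(m-n)@Y)
im=load('top0'); 
import cv2
E
python3 - <<'E'
# averaged top-view separation: brass dark line vs needle, rectified on z=39 from top0 (single frame) 
from g import *
im=load('top0').astype(np.float32)
n=ray('top',*tp(352,203),39)
xs=np.arange(-75,10,.5); ys=np.arange(12,-22,-1.)
mx=np.zeros((len(xs),len(ys)),np.float32); my=mx.copy()
for i,x in enumerate(xs):
    for j,y in enumerate(ys): mx[i,j],my[i,j]=proj('top',n+X*x+Y*y)
g=cv2.remap(im,mx,my,cv2.INTER_CUBIC)
p=g[:,3:9].mean(1).mean(1)   # y 9..4 needle side
q=g[:,14:26].mean(1)         # y -2..-13 block
for x in range(-12,9): i=int((x+75)*2); print(x,int(p[i]),end=' | ')
print()
for x in range(-72,-46): i=int((x+75)*2); print(x,q[i].astype(int),end=' | ')
E
```

```text
-58.304983370348786 0.4459550088611759
-58.7558760835594 -10.539951872556939Traceback (most recent call last):
  File "<stdin>", line 8, in <module>
  File "look.py", line 12, in proj
    c,R,t=cam(n); p=R@np.array(X)+t; return np.array([c['fx']*p[0]/p[2]+c['cx'],c['fy']*p[1]/p[2]+c['cy']])
          ~~~^^^
  File "look.py", line 7, in cam
    c=eyes.camera_info(n); return c,np.array(c['R']),np.array(c['t'])
ValueError: time passes only in moves, steps and waits
```

Call:
jog_arm --linear '[[-0.5,0.1,0],[0,0,0],[0,0,0],[0,0,0]]' --dr '[[0,0,0],[0,0,0],[0,0,0],[0,0,0]]'

```text
time_s: 13.7
ee_pos: [572.0, -257.2, 66.8]
ee_rot: [[0.005, 0.963, -0.269], [-0.002, -0.269, -0.963], [-1.0, 0.006, 0.001]]
contact_force: [8.6, -1.8, -5.0]
gripper_width: 14.2
```

```bash
python3 sv.py p2; python3 - <<'E'
from look import *
snap('side','final_s');snap('top','final_t')
E
```

```text
14.3 [ 572.  -257.2   66.8] [ 8.6 -2.2 -5. ] 13.915318377708578
```

View pics/p2.png

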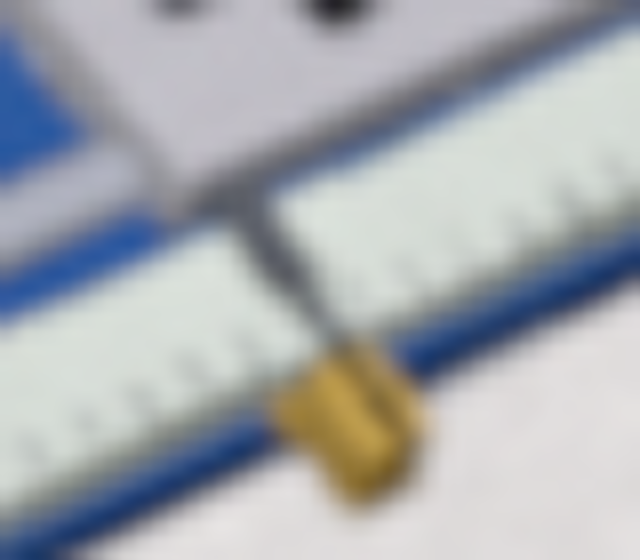

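View pics/final_t.png

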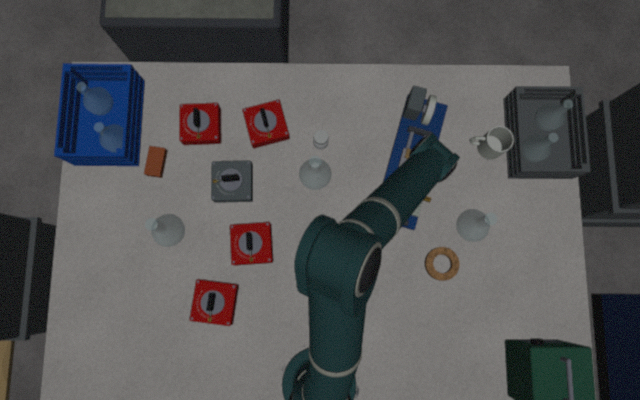

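View pics/final_s.png

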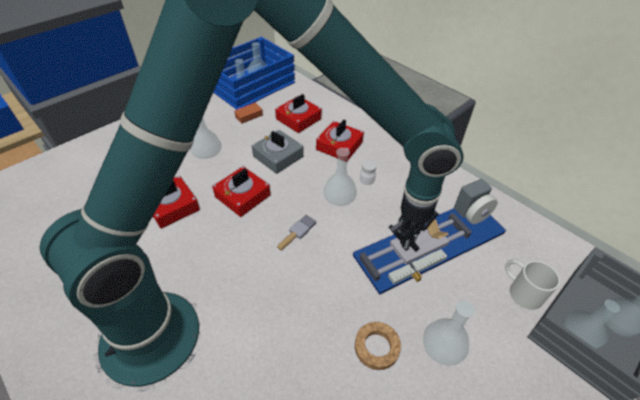

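The needle (250,220)→(340,345) runs straight into the mark's line. With the flasks unmoved, the dial is now unobstructed from above, so I'll recheck its angle once.

```bash
python3 - <<'E'
from meas import *
a=np.mean([eyes.get_image('top')[0].astype(float) for _ in range(8)],0)
np.savez('pics/tf.npz',im=a.round().astype(np.uint8),d=0)
c=np.clip((a[162:196,208:250,::-1]-20)*2.6,0,255).astype(np.uint8)
cv2.imwrite('pics/tfz.png',cv2.resize(c,None,fx=17,fy=17,interpolation=cv2.INTER_CUBIC))
from dial import run
for th in((12,45,4,75),(20,40,3,75),(12,45,3,72)):
    try: run('top','tf',(208,158,250,200),th)
    except Exception as e: print(e)
print(read_state()['time_s'],read_state()['ee_pos'])
E
```

```text
tf tab [581.2 309.4] 1061 disc [586.9 264. ] 34.7039794921875 tabang 97.2 bar 96.6 [582.9 257.4]
tf tab [581.1 309.5] 704 disc [586.8 263.6] 35.14320373535156 tabang 97.1 bar 96.3 [582.9 257.4]
tf tab [581.2 309.4] 1061 disc [587.  263.5] 36.1578483581543 tabang 97.2 bar 96.6 [582.9 257.4]
14.8 [ 572.  -257.2   66.8]
```

View pics/tfz.png

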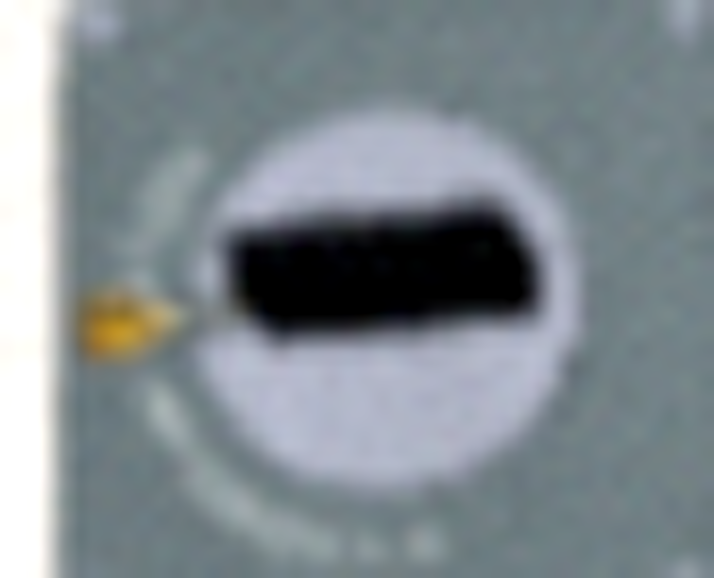

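The tab is at 97.2° and the bar at 96.5°, so they agree within 1° and the pointer meets the tab. The handle is still held steady, so I'm handing in.

```bash
python3 -c "
from station import hand_in; print(hand_in())"
```

```text
the job is handed in; nothing more can be done
None
```

The dial is set to the index tab and the carriage is pulled back to the brass mark. I handed the job in at about 15 s, still gripping the T-handle.

- **Dial:** I turned it about 65° clockwise and let go. In the last averaged top view the pointer bar was at about 96.5° and the tab at 97.2°. By eye, an earlier view suggested the pointer had gone up to 1.5° past the tab.
- **Carriage:** In the side view the needle runs straight into the line on the brass mark, with any offset estimated at 0.5 mm or less. My last 0.5 mm nudge moved the gripper only about 0.1 mm. The hold was steady, with the gripper at (572, -257) mm and about 9 N of pull.
- **Disagreement:** The gripper moved about 54.5 mm, while the pictures put the needle's rest place about 58 mm from the mark. I went by the direct view of needle and line.
- **Not checked:** The arm hid the needle from the top camera, so its final position rests on the side view alone. One extra check of the needle-to-mark distance from above also failed with a camera-info error, and I did not repeat it.
- **Surroundings:** The three flasks and the red look-alikes appear unmoved in the final pictures.

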